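# Pop a retaining ring out of a wheel hub with a hooked pick

## Robot

A 7-joint arm with a two-finger parallel gripper is mounted at the origin on the work surface. World frame = base frame: x ahead of the robot, y to its left, z up, the work surface at z = 0. Lengths are in mm, angles in degrees, forces in N, time in s.
With the tool pointing down it reaches from about 400 to 875 mm from the base axis. Payload 19.3 kg.
Tool frame: the origin (TCP) lies where the fingers leave the gripper's body, on its centre line; the fingertips stand ctrl.tip_reach ahead of it and the grasp point (between the pads) lies 54 mm ahead of it (ctrl.tip_reach is the distance from the TCP to the fingertips, in mm); z points along the fingers, y is the line along which they close (so a half turn about z gives the same grasp; the last joint's range is limited). The gripper opens to 85 mm and grips with 20 to 120 N. Pads are 22 mm wide; open, the fingers measure 114 mm over their backs; the gripper's body (76 mm by 85 mm) begins 54 mm behind the grasp point. The pads swing forward as they close: fully open they stand 13 mm farther back than shut.
Start: joints at [69.603, 29.874, -2.08, 91.645, 1.215, 58.505, -6.463], TCP at [176.176, -599.649, 303.891] pointing down, gripper open.
Joint ranges: [-166.77, 166.77], [-17.47, 122.26], [-85.68, 81.53], [9.62, 139.38], [-72.42, 252.41], [9.2, 110.78], [-144.41, 144.41]. Speed limits (degrees/s): [108.29, 108.29, 136.94, 136.94, 172.46, 172.46, 172.46].

## Interface

Orientations are given as a 3x3 rotation matrix whose columns are the frame's x, y, z axes.
In Python, from bench import sense, eyes, ctrl gives the robot as it stands. The module is installed in compiled form; this text tells all that it offers.
- The arm moves only by the tool arm_command, never from a script. Its argument "commands" is one flat list of numbers, 5 for each row, row after row: the opening, from 0 (shut) to 1 (fully open), then the shift along the tool's x, y, z in mm, then the turn about the tool's z in rad. A call has 1 to 8 rows; each row shifts and turns the commanded pose from where the row before left it, along the tool's axes as they then stand; what a row does not reach is not made up. A row lasts 1/10 s, in which the tool goes at most 50 mm and 8.59 degrees, less where a joint would pass 70% of its speed; a pose out of reach is approached as far as the arm can. A call is refused whole if a number of a shift passes 50 or a number of a turn 0.15, either way. A call with a gripper value outside its range is refused whole. The fingers move at their own pace and stop on an object; "grip_force" is the grip in N (left out, the last holds). Time passes only in rows, so rows that do not move let the fingers close. It gives the time, the measured TCP pose, the force and the opening at its end, in the units of the state.
- sense(): the state, without advancing time (a new reading comes with each control period).
- eyes.get_image(name): name is "side" or "top" or "wrist"; returns the picture (480x640x3 uint8, red, green, blue); there is no depth.
- eyes.camera_model(name): a dict with "fx", "fy", "cx", "cy" (pixels), "rvec" (rotation vector, rad) and "tvec" (3), from world to camera coordinates, as OpenCV has them. Camera axes: x right, y down, z forward; pixel columns grow to the right and rows downward; lengths in mm; the calibration is good to about 2 mm. The wrist camera is an equidistant fisheye: a pixel r from the principal point sees the ray r / f radians off the axis. A picture is of the moment at which its call begins: read the wrist's pose just before it. camera_model takes no time and is no camera call; for the wrist camera it gives the pose at the moment of the call.
- ctrl.finish_job(): hands the job in, once; it reports no verdict.
The state is a dict: "clock": time; "joints": joint angles; "joint_velocities": joint speeds; "tau": joint torques, N m; "eef_pos": TCP position; "orientation": TCP orientation; "force": force on the tool from outside, world axes, zero at the start; "wrist_torque": the same for the moment, N m; "gripper_width": finger opening in mm.
Only numpy, scipy, OpenCV 4.12 (cv2) and the standard library are available. Lean on these libraries where they do the work, as an engineer would, in place of code of your own. Each camera call takes 0.05 s, during which the arm holds its last target. There are 200 camera calls.

## Task

Take the red-handled hooked pick out of its stand, work its tip gently under the free end of the split steel ring in the wheel hub, and lift that end until it has just snapped past the orange spring tab, without forcing it against the yellow stop bar, so that it stays propped on top of the tab. Then put the pick back in its stand, hook down, with its guard plate in the recess. Touch the ring and the hub with the pick only, never hard, and leave the other things on the counter alone.

Things in the scene. Friction and masses are not known exactly. Their poses are not given: they have to be found in the camera images.
- hub: Dark steel wheel hub fixed on the counter, diameter 148 mm at the foot, 128 above. Origin: centre of its underside; z up, yawed. In its frame (mm): the ring lies flat on a seat at z 36; round it a wall, inner radius 47.5, top z 41. The ring's free end is near (40, 0). A 6 mm brass pin at (25.5, -30.8), top z 43, stops the ring turning towards +y. A fixed lip 5 mm above the ring overhangs its far side (137 to 246 deg).
- pocket (a point): In the hub, axes as the hub's: a point on the flat floor (hub z 30) of the pick pocket, in the ring's gap. The floor is a black rubber seal that yields 1 mm per 2.5 N, 3.5 mm at most, then is hard. The pocket spans hub angles -80 to +20 deg (from +x towards +y): all the gap and 14 mm under the ring's free end, 6 mm high there; open from radius 25.5 to 47.5 mm.
- tab_hinge (a point): Axes as the hub's: at hub angle 24 deg, radius 53, z 41, under the hinge of the orange spring tab (10 mm wide, 2 thick) that reaches in to radius 43.5 over the ring. Tab and yellow stop bar (at 49 deg, over the ring) form one keeper on packing that differs from hub to hub: tab underside 0.5 to 10.5 mm above the ring, bar 8 to 18 mm. The tab swings only up, on a spring, and snaps back.
- ring: Split ring of bright steel, loose, about 60 g: outer radius 46, inner 34, 5 mm thick. Origin: centre of its underside, z up. Free end at its +x; gap at angles -60 to 0 deg, the ring runs on towards +y. Lifted, its free end meets the tab: load 7 to 11 N for 5 to 7 mm of rise, dropping to 2 to 5 N once past; 2 to 3 mm higher it jams under the bar. Let down, it rests on the tab, 7 to 18 mm above its seat.
- ring_end (a point): Middle of the ring's free end face (radius 40, mid-thickness, 2.5 mm above the ring's underside); axes as the ring's. At the start its z in the hub's frame is 38.5 mm.
- stand: Blue steel stand, 90 x 90 mm, 76 mm high, fixed. Origin at the centre of its underside. Its top has a square recess 49 x 49 mm, 6 mm deep (floor at z 70), with a 34 x 34 mm hole through the middle; the pick's guard plate sits in the recess with 2.5 mm play all round.
- pick_grip (a point): Centre of the pick's upright red handle (20 x 20 mm, 60 high; grasp from above). z up along it, y the way the hook points (white marks on handle top and guard on that side). Below it a black guard plate 44 x 44 x 4 mm, underside 34 mm below this point; then a 5 mm square shank 55 mm long. About 80 g. In the stand the guard's underside is at stand z 70, hook hanging through the hole.
- pick_tip (a point): Tip of the pick's hook, at the middle of the lower edge of its end face; axes as the handle. It lies 15 mm along +y and 89 mm below the handle's centre. The hook is 5 mm wide, 4 mm thick (this point is on its underside) and sticks out 12.5 mm from the shank.
- grease: Bystander: white grease jar with a red cap, 56 mm diameter, 85 mm high; origin under its centre. Leave alone.
- bearing: Bystander: bearing ring, 68 mm diameter, 20 mm high, flat on the counter; origin under its centre. Leave alone.
- carton: Bystander: yellow and blue carton 55 x 85 x 40 mm; origin under its centre. Leave alone.
Things that resemble listed ones, but are neither listed nor needed, are in the scene too. What is meant by the stand is not black, brown or purple, and is the smaller of those in its own colour.

How it is judged (in metres and radians):
On the way, in this order (a step that is already met when the one before it is completed fails the run):
1. the pick carries the ring's free end up, at least 6 mm above its seated height (contact force between pick and ring above 0.2 N and z of ring_end in the frame of hub above 0.0445 m), for 0.05 s.
2. the free end stays propped on the tab (over 4.5 mm above its seated height) with the pick clear of the ring (z of ring_end in the frame of hub above 0.043 m and contact force between pick and ring below 0.01 N and distance between pick_tip and ring_end above 0.03 m), for 0.2 s.
At the end, for the whole second after the job is handed in: The ring's free end rests 4.5 to 22.5 mm above its seated height on the tab, ring within 6 mm of the hub's centre, tilted under 0.25 rad; the pick hangs upright (0.08 rad) in the stand, guard in the recess (3 mm in height, 7 mm of centre); all at rest (z of ring_end in the frame of hub between 0.043 and 0.061 m and horizontal distance between ring and hub below 0.006 m and angle between ring's own z axis and vertical below 0.25 rad and linear speed of each of ring, pick below 0.01 m/s and z of pick_grip in the frame of stand between 0.101 and 0.107 m and horizontal distance between pick_grip and stand below 0.007 m and angle between pick_grip's own z axis and vertical below 0.08 rad); the robot touches nothing.
It fails at once if pick pressed on the hub with more than 15 N (contact force between pick and hub above 15 N).
It fails at once if pick pressed on the ring with more than 16 N (contact force between pick and ring above 16 N).
It fails at once if arm or fingers touch the ring or the hub (contact force between any of the arm, the fingers and ring above 0.5 N or contact force between any of the arm, the fingers and hub above 0.5 N).
It fails at once if grease jar, bearing or carton moved over 15 mm (distance of any of grease, bearing, carton from where it was at the start of the episode above 0.015 m).
It also fails if it takes over 64 s, if anything falls off the work surface, if the arm or the gripper's body presses on something with over 40 N, if the wrist force passes 120 N, or if a joint passes its speed limit or range.

## Working session

There is one attempt and no reset: what is moved stays moved. The work goes in short steps, Python scripts to look and compute and a tool call to move; the robot and the scene stay as the last step left them, time stands still between calls to the robot, and variables do not carry over. Pictures are saved under pics/ and viewed, on a budget of 10 in all, crops included, one or two more only if the job needs it, and the job is handed in when it is done.

Besides the shell and the picture viewer there is one more tool, called in YAML: its name, and indented under it one key for each argument. arm_command: Moves the arm, as the interface text tells. Its arguments: {"type":"object","properties":{"commands":{"type":"array","items":{"type":"number"}},"grip_force":{"type":"number"}},"required":["commands"]}

```bash
mkdir -p pics; cat > h.py <<'E'
import numpy as np, cv2
from bench import sense, eyes, ctrl
def save(name,fn,crop=None,scale=1):
    m=eyes.camera_model(name); im=eyes.get_image(name)
    np.save('pics/'+fn+'.npy',im); np.save('pics/'+fn+'_m.npy',m,allow_pickle=True)
    show(im,fn,crop,scale); return m,im
def show(im,fn,crop=None,scale=1):
    if crop: im=im[crop[1]:crop[3],crop[0]:crop[2]]
    if scale!=1: im=cv2.resize(im,None,fx=scale,fy=scale,interpolation=cv2.INTER_CUBIC)
    cv2.imwrite('pics/'+fn+'.png',im[:,:,::-1])
def load(fn): return np.load('pics/'+fn+'_m.npy',allow_pickle=True).item(), np.load('pics/'+fn+'.npy')
def ray(m,u,v,fish=False):
    R=cv2.Rodrigues(np.array(m['rvec'],float))[0]; t=np.array(m['tvec'],float).ravel()
    x=(u-m['cx'])/m['fx']; y=(v-m['cy'])/m['fy']
    if fish:
        r=np.hypot(x,y); d=np.array([x/r*np.sin(r),y/r*np.sin(r),np.cos(r)]) if r>0 else np.array([0,0,1.])
    else: d=np.array([x,y,1.])
    return -R.T@t, R.T@d
def at(m,u,v,z,fish=False):
    c,d=ray(m,u,v,fish); return c+d*(z-c[2])/d[2]
def proj(m,P,fish=False):
    R=cv2.Rodrigues(np.array(m['rvec'],float))[0]; p=R@np.array(P,float)+np.array(m['tvec'],float).ravel()
    if fish:
        r=np.hypot(p[0],p[1]); th=np.arctan2(r,p[2]); return m['cx']+m['fx']*th*p[0]/r, m['cy']+m['fy']*th*p[1]/r
    return m['cx']+m['fx']*p[0]/p[2], m['cy']+m['fy']*p[1]/p[2]
E
python3 - <<'E'
from h import *
for n in('side','top'):
    m,im=save(n,n+'0'); c,d=ray(m,320,240); print(n,m['fx'],c,d)
s=sense(); print(s['clock'],s['eef_pos'],s['orientation'],s['gripper_width'],s['force'],ctrl.tip_reach)
E
```

```text
side 587.3935178345965 [-16.89788544 600.62347179 880.2861656 ] [ 0.47052515 -0.57749102 -0.66821782]
top 446.6375163746222 [424.20718786 -57.52977181 924.69855582] [ 0.11589687  0.03432225 -0.99272142]
0.1 [ 176.10751161 -599.44842835  303.38903073] [[ 9.59451304e-01  2.81874220e-01 -3.44545535e-04]
 [ 2.81874424e-01 -9.59450834e-01  9.51600663e-04]
 [-6.23428067e-05 -1.01013307e-03 -9.99999488e-01]] 85.60991311401206 [0.2170818  0.45325209 0.35596718] 72.6
```

View pics/top0.png

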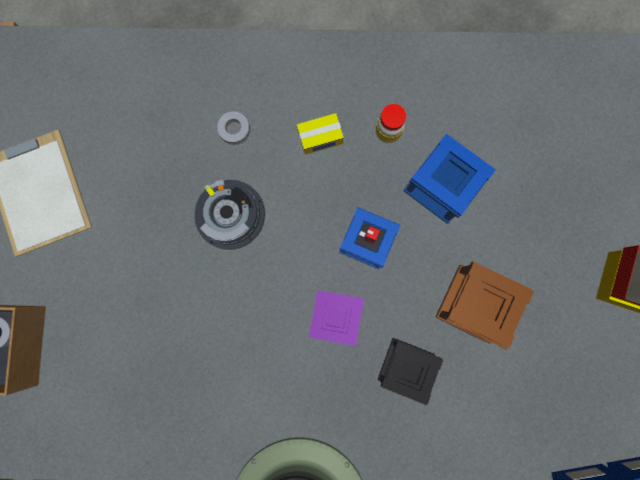

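View pics/side0.png

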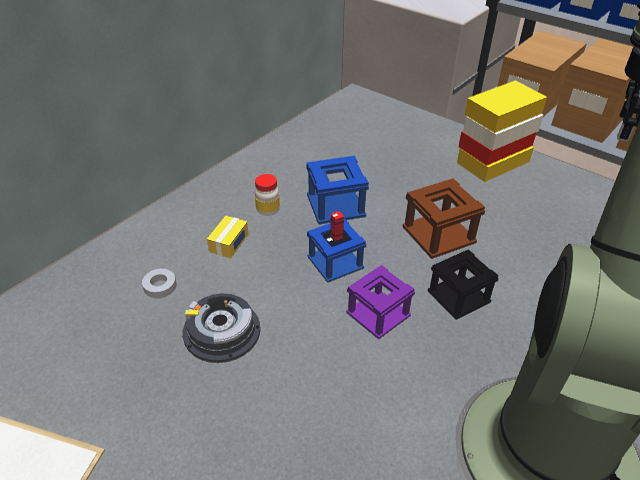

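Top view: the pick stands in the small blue stand, with its handle at about (372,234). The hub is at about (230,213). I'll zoom in on both.

```bash
python3 - <<'E'
from h import *
m,im=load('top0')
a=cv2.resize(im[170:258,188:276],(790//2*1,395),interpolation=cv2.INTER_CUBIC)
b=cv2.resize(im[196:276,330:410],(395,395),interpolation=cv2.INTER_CUBIC)
show(np.hstack([a,b]),'z0')
for n,u,v,z in(('handle',372,234,134),('hubc',228,211,40),('tab',221,188,45),('bearing',233,128,10),('grease',392,117,85),('carton',320,132,40),('bigblue',452,175,100)): print(n,at(m,u,v,z).round(1))
E
```

```text
handle [ 529.5 -122.5  134. ]
hubc [582.  160.5  40. ]
tab [627.9 175.9  45. ]
bearing [767.  166.3  10. ]
grease [ 766.6 -162.1   85. ]
carton [750.5 -20.8  40. ]
bigblue [ 649.3 -273.6  100. ]
```

View pics/z0.png

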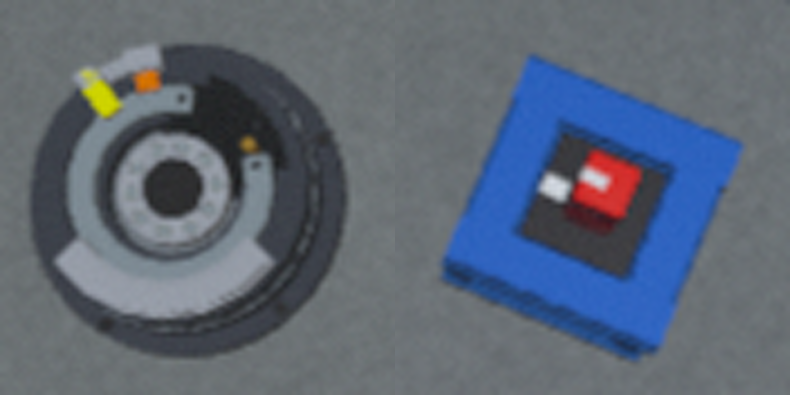

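The left panel shows the hub: tab at (147,80), yellow bar at (102,97), ring end at (190,98), pin at (249,144). The right panel shows the handle top at about (610,183) and the guard mark at (554,187). I'll work out the poses and where the wrist camera sits.

```bash
python3 - <<'E'
from h import *
m,_=load('top0')
A=lambda u,v,z: at(m,188+u/4.489,170+v/4.489,z)
B=lambda u,v,z: at(m,330+(u-395)/4.9375,196+v/4.9375,z)
c=A(171,185,41); print('ringc',c.round(1))
for n,u,v,z,a in(('end',191,98,41,0),('tab',147,80,47,24),('bar',102,97,54,49),('pin',249,144,43,-50.4)):
    p=A(u,v,z)-c; print(n,p.round(1),np.hypot(*p[:2]).round(1),np.degrees(np.arctan2(p[1],p[0])).round(1)-a)
h=B(612,182,134); g=B(554,187,74); print('handle',h,'gmark',g,'hm',B(594,180,134))
cs=[B(*q,76) for q in((529,57),(740,146),(655,350),(445,262))]
print('stand',np.mean(cs,0),[np.linalg.norm(cs[i]-cs[i-1]).round(1) for i in range(4)])
for i in range(4): d=cs[i]-cs[i-1]; print(np.degrees(np.arctan2(d[1],d[0])).round(1))
s=sense(); w=eyes.camera_model('wrist'); cc,d=ray(w,w['cx'],w['cy'],True); R=np.array(s['orientation'])
print(w['fx'],w['cx'],w['cy'],'cam in tool',R.T@(cc-s['eef_pos']),R.T@d)
# shifts in tool axes to (582-?,..)
for t in((580,150),(530,-122)): print(R.T@(np.array([*t,300])-s['eef_pos']))
E
```

```text
ringc [581.3 164.1  41. ]
end [40. -7.  0.] 40.6 -10.0
tab [46.5 11.8  6. ] 47.9 -9.8
bar [36.7 29.7 13. ] 47.2 -10.100000000000001
pin [ 19.1 -34.7   2. ] 39.6 -10.800000000000004
handle [ 531.61340829 -125.97731542  134.        ] gmark [ 537.27750444 -108.73100189   74.        ] hm [ 532.18936482 -119.48651392  134.        ]
stand [ 531.07063698 -123.43280387   76.        ] [np.float64(86.8), np.float64(88.7), np.float64(86.0), np.float64(87.4)]
-20.9
-112.0
158.2
68.5
371.64829954431775 324.68467051359096 240.73518540633512 cam in tool [ 68.75809691  -0.22127128 -71.32750932] [-2.69488729e-01  5.09893262e-04  9.63003409e-01]
[ 598.76572994 -605.20861641    3.96304526]
[ 474.12332147 -358.33170045    3.72143716]
```

arm_command:
  commands: [1, 0, 0, 0, 0.11, 1, 0, -20, 0, 0.11, 1, 0, -30, 0, 0.11, 1, 0, -30, 0, 0.11, 1, 0, -35, 0, 0.11, 1, 0, -40, 0, 0.11, 1, 10, -45, 0, 0, 1, 10, -45, 0, 0]

```text
clock: 0.9
eef_pos: [239.6, -368.8, 303.9]
orientation: [[0.93, -0.367, -0.0], [-0.367, -0.93, -0.0], [-0.0, 0.0, -1.0]]
force: [1.4, -0.4, -0.0]
gripper_width: 85.6
```

arm_command:
  commands: [1, 10, -45, 0, 0, 1, 10, -45, 0, 0, 1, 10, -45, 0, 0, 1, 10, -45, 0, 0, 1, 10, -45, 0, 0, 1, 10, -45, 0, 0, 1, 0, -45, 0, 0, 1, 0, -45, 0, 0]

```text
clock: 1.7
eef_pos: [427.2, -55.4, 303.9]
orientation: [[0.931, -0.366, -0.0], [-0.366, -0.931, 0.0], [-0.0, -0.0, -1.0]]
force: [1.0, 0.5, -1.2]
gripper_width: 85.1
```

arm_command:
  commands: [1, 0, -45, 0, 0, 1, 0, -45, 0, 0, 1, 0, -45, 0, 0, 1, 0, -40, 0, 0, 1, 0, -20, 0, 0, 1, 0, 0, 0, 0, 1, 0, 0, 0, 0]

```text
clock: 2.4
eef_pos: [497.8, 124.0, 303.5]
orientation: [[0.931, -0.365, -0.001], [-0.365, -0.931, -0.0], [-0.001, 0.001, -1.0]]
force: [-0.5, -0.0, -0.5]
gripper_width: 85.6
```

```bash
python3 - <<'E'
from h import *
m,im=save('wrist','w1')
u,v=proj(m,(581,164,40),True); print(u,v)
u,v=int(u),int(v); x0=max(0,min(u-100,440)); y0=max(0,min(v-75,330)); print(x0,y0)
show(im,'w1',(x0,y0,x0+200,y0+150),4)
E
```

```text
250.1478676059451 146.6483610227478
150 71
```

View pics/w1.png

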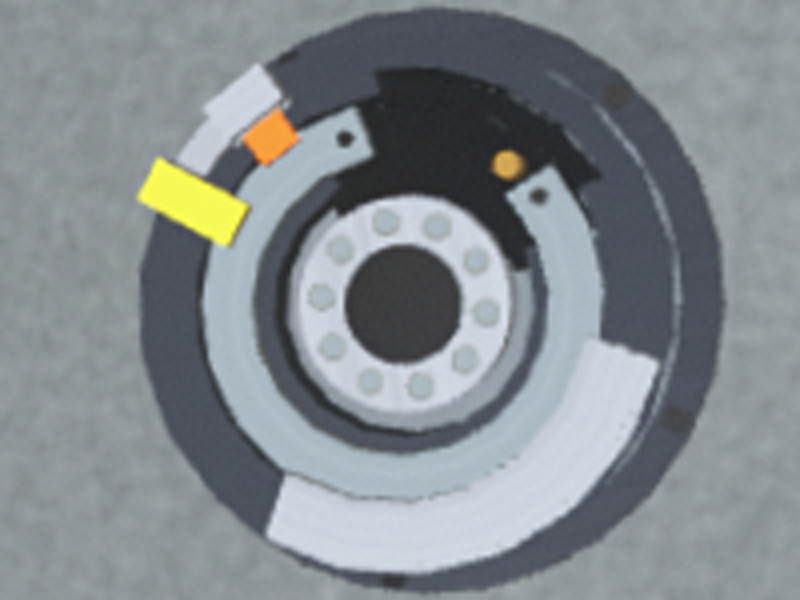

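Wrist view of the hub: the ring's end edge runs from (355,107) to (374,157), the pin is at (508,164), and the other ring end is at (509,188) to (554,167). I'll fit the hub pose from these.

```bash
cat > fit.py <<'E'
from h import *
from scipy.optimize import least_squares
m,_=load('w1')
W=lambda u,v,z: at(m,150+(u+.5)/4-.5,71+(v+.5)/4-.5,z,True)
pts=[((355,107),(46,0,41)),((374,157),(34,0,41)),((508,160),(25.5,-30.8,43)),((510,190),(17,-29.45,41)),((554,167),(23,-39.8,41))]
P=[(W(*a,b[2]),b) for a,b in pts]
circ=[(W(203,300,41),46),(W(228,425,41),46),(W(601,310,41),46),(W(255,300,41),34),(W(400,452,41),34),(W(546,330,41),34)]
def f(q):
    x,y,t=q; c,s=np.cos(t),np.sin(t)
    r=[]
    for w,b in P: r+= [x+c*b[0]-s*b[1]-w[0], y+s*b[0]+c*b[1]-w[1]]
    return r+[np.hypot(w[0]-x,w[1]-y)-R for w,R in circ]
o=least_squares(f,[581,164,-.18],loss='soft_l1'); print(o.x[:2],np.degrees(o.x[2]),np.array(f(o.x)).round(1))
E
python3 fit.py
```

```text
[581.73228051 164.38912175] -10.552112642657887 [-0.2 -0.9  0.5  1.1 -0.4  0.2 -2.2  0.8  0.8  0.5  0.7  3.6 -0.1 -0.1
  0.3  0.2]
```

arm_command:
  commands: [1, 19, 44, 0, 0, 1, 19, 44, 0, 0, 1, 19, 44, 5, 0, 1, 19, 44, 10, 0, 1, 18, 44, 15, 0, 1, 0, 0, 0, 0, 1, 0, 0, 0, 0]

```text
clock: 3.15
eef_pos: [504.3, -116.8, 273.7]
orientation: [[0.929, -0.369, -0.001], [-0.369, -0.929, -0.0], [-0.001, 0.0, -1.0]]
force: [-0.3, 0.3, -0.3]
gripper_width: 85.0
```

```bash
python3 - <<'E'
from h import *
m,im=save('wrist','w2')
u,v=proj(m,(531.5,-124.5,134),True); print(u,v)
u,v=int(u),int(v); x0=max(0,min(u-100,440)); y0=max(0,min(v-75,330)); print(x0,y0)
show(im,'w2',(x0,y0,x0+200,y0+150),4)
print(sense()['eef_pos'])
E
```

```text
320.1649737282897 209.47068590799182
220 134
[ 504.65678793 -115.49438284  273.98177863]
```

View pics/w2.png

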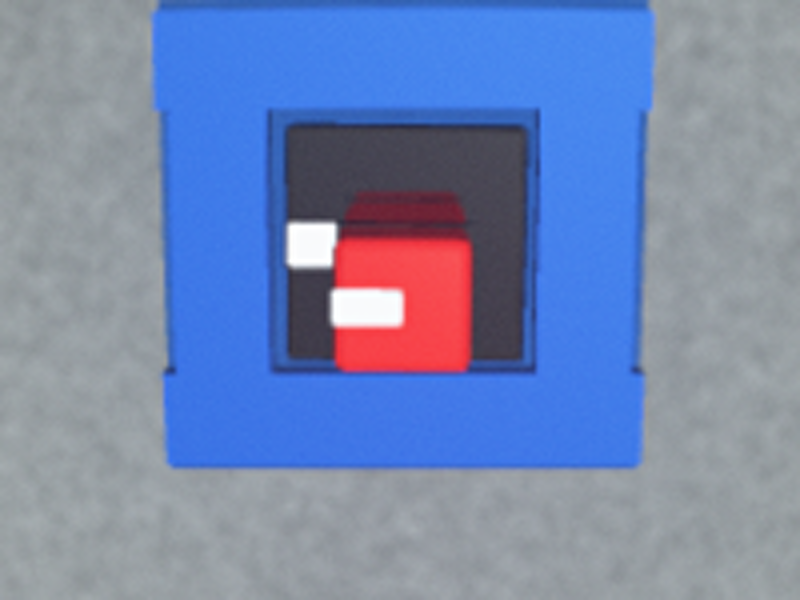

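Wrist view: the handle top is centred at (403,305), square to the tool. The recess corners are (269,110), (539,110), (534,371), (273,371).

```bash
python3 - <<'E'
from h import *
m,_=load('w2')
W=lambda u,v,z: at(m,220+(u+.5)/4-.5,134+(v+.5)/4-.5,z,True)
h=W(403,305,134); print('handle',h.round(1), [np.linalg.norm(W(336,305,134)-W(471,305,134)).round(1),np.linalg.norm(W(403,238,134)-W(403,371,134)).round(1)])
cs=[W(*q,76) for q in((269,110),(539,110),(534,371),(273,371))]
print('recess',np.mean(cs,0).round(1),[np.linalg.norm(cs[i]-cs[i-1]).round(1) for i in range(4)])
g=[W(*q,74) for q in((288,125),(526,125),(522,358),(289,358))]; print('guard',np.mean(g,0).round(1),[np.linalg.norm(g[i]-g[i-1]).round(1) for i in range(4)])
d=cs[0]-cs[1]; print(np.degrees(np.arctan2(d[1],d[0])), )
s=sense();R=np.array(s['orientation']); print(s['eef_pos'],R[:,0],R.T@(h-s['eef_pos']))
E
```

```text
handle [ 531.2 -124.5  134. ] [np.float64(19.5), np.float64(19.6)]
recess [ 532.  -124.2   76. ] [np.float64(48.5), np.float64(48.7), np.float64(48.5), np.float64(48.7)]
guard [ 531.4 -124.5   74. ] [np.float64(43.6), np.float64(43.3), np.float64(43.6), np.float64(43.7)]
68.31940826687729
[ 504.65678793 -115.49438284  273.98177863] [ 9.30190866e-01 -3.67076146e-01 -2.37594144e-04] [ 28.07014595  -1.34683568 139.97520308]
```

arm_command:
  commands: [1, 28, -1, 0, 0, 1, 0, 0, 40, 0, 1, 0, 0, 40, 0, 1, 0, 0, 24, 0, 1, 0, 0, 10, 0, 1, 0, 0, 0, 0, 0.0, 0, 0, 0, 0, 0.0, 0, 0, 0, 0]
  grip_force: 80

```text
clock: 4.0
eef_pos: [532.3, -124.2, 161.4]
orientation: [[0.931, -0.365, 0.002], [-0.365, -0.931, -0.0], [0.002, -0.0, -1.0]]
force: [0.0, -0.2, -0.0]
gripper_width: 58.7
```

arm_command:
  commands: [0, 0, 0, 0, 0, 0, 0, 0, 0, 0, 0, 0, 0, 0, 0, 0, 0, 0, 0, 0, 0, 0, 0, 0, 0]

```text
clock: 4.5
eef_pos: [531.8, -124.2, 160.6]
orientation: [[0.931, -0.366, 0.001], [-0.366, -0.931, -0.0], [0.001, -0.0, -1.0]]
force: [-1.9, 1.0, 9.3]
gripper_width: 19.2
```

arm_command:
  commands: [0, 0, 0, -15, 0, 0, 0, 0, -30, 0, 0, 0, 0, -35, 0, 0, 0, 0, -25, 0, 0, 0, 0, 0, -0.09, 0, 0, 0, 0, -0.1, 0, 0, 0, 0, 0, 0, 0, 0, 0, 0]

```text
clock: 5.3
eef_pos: [531.5, -124.3, 264.8]
orientation: [[0.982, -0.186, -0.0], [-0.186, -0.982, 0.0], [-0.0, -0.0, -1.0]]
force: [0.3, 0.3, -1.3]
gripper_width: 19.3
```

```bash
cat > goal.py <<'E'
from h import *
import sys
# hub target for tip (mm, hub frame) -> tool shift ; pick tip in tool: y_tool is -pick y
def rep(tx,ty,tz,hx=581.7,hy=164.4,yaw=-10.5,off=56.6):
    s=sense(); R=np.array(s['orientation']); a=np.radians(yaw)
    Rh=np.array([[np.cos(a),-np.sin(a),0],[np.sin(a),np.cos(a),0],[0,0,1]])
    tip=np.array(s['eef_pos'])+R@np.array([0,-15,off+89.])
    tgt=np.array([hx,hy,0])+Rh@np.array([tx,ty,tz])
    print('clock',round(s['clock'],2),'tip hub',(Rh.T@(tip-[hx,hy,0])).round(2),'shift tool',(R.T@(tgt-tip)).round(2),'turn',round(np.arctan2(R[1,0],R[0,0])-a,4),'F',np.array(s['force']).round(2),'T',np.array(s['wrist_torque']).round(3),'w',round(s['gripper_width'],1))
if __name__=='__main__': rep(*map(float,sys.argv[1:4]))
E
python3 goal.py 38 -4 80
```

```text
clock 5.3 tip hub [   3.29 -278.03  119.24] shift tool [  33.57 -274.17   39.26] turn -0.0042 F [ 0.26  0.29 -1.32] T [-0.029  0.015  0.03 ] w 19.3
```

arm_command:
  commands: [0, 5, -40, 0, 0, 0, 5, -45, 0, 0, 0, 5, -45, 0, 0, 0, 5, -45, 0, 0, 0, 5, -45, 5, 0, 0, 5, -34, 10, 0, 0, 3.5, -20, 12, 0, 0, 0, 0, 12, 0]

```text
clock: 6.1
eef_pos: [614.8, 142.7, 225.0]
orientation: [[0.983, -0.182, -0.0], [-0.182, -0.983, 0.001], [-0.001, -0.001, -1.0]]
force: [-0.3, 0.4, -1.4]
gripper_width: 19.1
```

arm_command:
  commands: [0, 0, 0, 0, 0, 0, 0, 0, 0, 0]

```text
clock: 6.3
eef_pos: [614.7, 138.0, 225.9]
orientation: [[0.983, -0.185, -0.001], [-0.185, -0.983, -0.001], [-0.0, 0.001, -1.0]]
force: [0.1, -0.3, 0.8]
gripper_width: 19.3
```

```bash
python3 goal.py 38 -4 60; python3 - <<'E'
from h import *
m,im=save('wrist','w3'); save('side','s3',(150,230,310,390),3)
u,v=proj(m,(621,157,41),True); print(u,v)
x0=int(max(0,min(u-100,440))); y0=int(max(0,min(v-75,330))); print(x0,y0)
show(im,'w3',(x0,y0,x0+200,y0+150),4)
E
```

```text
clock 6.3 tip hub [37.22 -5.11 80.3 ] shift tool [ 0.79 -1.13 20.29] turn -0.0031 F [ 0.1  -0.28  0.77] T [-0.005 -0.005  0.004] w 19.3
297.0156408137177 232.77511983143668
197 157
```

View pics/w3.png

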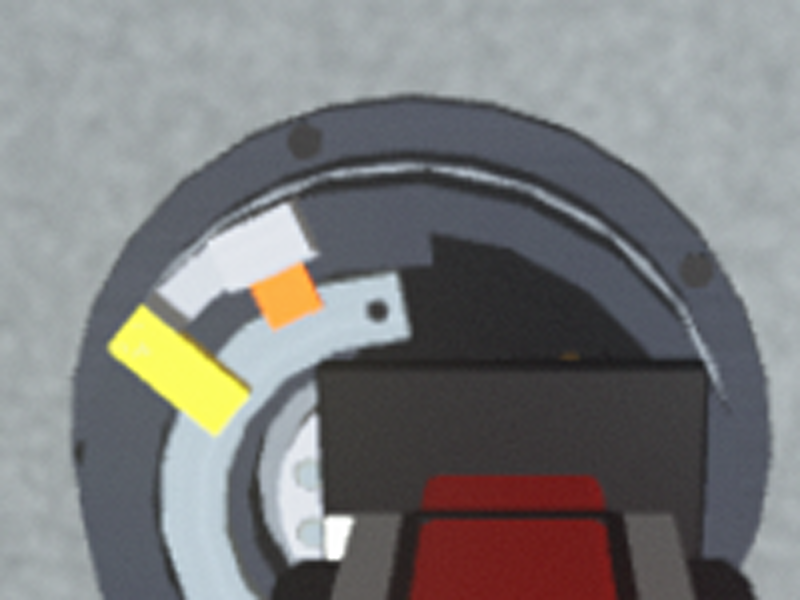

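The ring's end edge runs from (403,270) to (412,338). The guard's front top edge runs from (317,364) to (707,362).

```bash
python3 - <<'E'
from h import *
m,_=load('w3')
W=lambda u,v,z: at(m,197+(u+.5)/4-.5,157+(v+.5)/4-.5,z,True)
a=np.radians(-10.5);Rh=np.array([[np.cos(a),-np.sin(a),0],[np.sin(a),np.cos(a),0],[0,0,1]])
H=lambda p:(Rh.T@(p-np.array([581.7,164.4,0]))).round(1)
print('end',H(W(403,270,41)),H(W(412,338,41)))
s=sense();R=np.array(s['orientation'])
z=s['eef_pos'][2]-56.6-30
for u,v in((317,364),(707,362)): p=W(u,v,z); print('guard corner tool',(R.T@(p-s['eef_pos'])).round(1),H(p))
for i in(0,1,2): print()
E
```

```text
end [46.3 -0.5 41. ] [33.8 -1.9 41. ]
guard corner tool [ 21.  -21.8  86.6] [ 58.7   1.9 140. ]
guard corner tool [21.3 21.5 86.6] [ 58.8 -41.4 140. ]
```

arm_command:
  commands: [0, 1, 0, 12, 0, 0, 0, 0, 15, 0, 0, 0, 0, 11, 0, 0, 0, 0, 6, 0, 0, 0, 0, 2, 0, 0, 0, 0, 0, 0, 0, 0, 0, 0, 0]

```text
clock: 7.1
eef_pos: [615.9, 139.0, 180.3]
orientation: [[0.983, -0.183, 0.001], [-0.183, -0.983, 0.0], [0.0, -0.0, -1.0]]
force: [0.6, 0.3, -0.7]
gripper_width: 18.8
```

```bash
python3 goal.py 38 -4 31
```

```text
clock 7.1 tip hub [38.35 -3.73 34.68] shift tool [-0.35  0.27  3.68] turn -0.001 F [ 0.57  0.28 -0.71] T [ 0.014 -0.016  0.002] w 18.8
```

arm_command:
  commands: [0, 0, 0, 1, 0, 0, 0, 0, 1, 0, 0, 0, 0, 0.5, 0, 0, 0, 0, 0, 0]

```text
clock: 7.5
eef_pos: [615.7, 138.9, 177.4]
orientation: [[0.983, -0.183, 0.0], [-0.183, -0.983, -0.0], [0.0, -0.0, -1.0]]
force: [-1.4, 0.8, -1.2]
gripper_width: 19.2
```

arm_command:
  commands: [0, 0, 0, 0.5, 0, 0, 0, 0, 0.5, 0, 0, 0, 0, 0, 0]

```text
clock: 7.8
eef_pos: [615.7, 138.8, 176.3]
orientation: [[0.983, -0.183, -0.0], [-0.183, -0.983, -0.0], [-0.0, 0.0, -1.0]]
force: [-0.6, 0.2, -0.1]
gripper_width: 19.0
```

arm_command:
  commands: [0, 0, 0, 0.5, 0, 0, 0, 0, 0, 0]

```text
clock: 8.0
eef_pos: [615.7, 138.8, 175.8]
orientation: [[0.983, -0.183, -0.0], [-0.183, -0.983, -0.0], [-0.0, 0.0, -1.0]]
force: [-0.2, -0.3, -1.4]
gripper_width: 19.4
```

arm_command:
  commands: [0, 0, 0, 0, 0]

```text
clock: 8.1
eef_pos: [615.7, 138.8, 175.9]
orientation: [[0.983, -0.183, 0.0], [-0.183, -0.983, -0.0], [0.0, 0.0, -1.0]]
force: [-0.1, 0.0, -1.4]
gripper_width: 19.0
```

arm_command:
  commands: [0, 0, 0, 0.5, 0, 0, 0, 0, 0, 0, 0, 0, 0, 0, 0]

```text
clock: 8.4
eef_pos: [615.8, 138.9, 175.5]
orientation: [[0.983, -0.183, 0.0], [-0.183, -0.983, 0.0], [0.0, -0.0, -1.0]]
force: [-0.2, -0.1, 0.1]
gripper_width: 19.3
```

arm_command:
  commands: [0, 0, 0, 0.5, 0, 0, 0, 0, 0, 0, 0, 0, 0, 0, 0]

```text
clock: 8.7
eef_pos: [615.8, 138.9, 175.0]
orientation: [[0.983, -0.183, 0.0], [-0.183, -0.983, 0.0], [0.0, -0.0, -1.0]]
force: [0.1, 0.8, 2.0]
gripper_width: 19.1
```

arm_command:
  commands: [0, 0, 0, 0, 0]

```text
clock: 8.8
eef_pos: [615.7, 138.9, 175.0]
orientation: [[0.983, -0.183, 0.0], [-0.183, -0.983, 0.0], [0.0, -0.0, -1.0]]
force: [0.4, 0.1, 1.9]
gripper_width: 19.4
```

arm_command:
  commands: [0, 0, 0, -1, 0, 0, 0, -2, 0, 0, 0, 0, -3, 0, 0, 0, 0, 0, 0, 0]

```text
clock: 9.2
eef_pos: [616.6, 144.5, 175.8]
orientation: [[0.983, -0.183, -0.0], [-0.183, -0.983, 0.0], [-0.0, -0.0, -1.0]]
force: [-0.5, -0.0, -0.7]
gripper_width: 19.2
```

arm_command:
  commands: [0, 0, -3, 0, 0, 0, 0, -2, 0, 0, 0, 0, -2, 0, 0, 0, 0, 0, 0, 0, 0, 0, 0, 0, 0]

```text
clock: 9.7
eef_pos: [617.9, 150.7, 175.9]
orientation: [[0.983, -0.183, -0.0], [-0.183, -0.983, -0.0], [-0.0, 0.0, -1.0]]
force: [-0.4, -0.8, -0.2]
gripper_width: 18.8
```

```bash
python3 goal.py 38 8 31
```

```text
clock 9.7 tip hub [38.11  8.09 30.28] shift tool [-0.11  0.09 -0.72] turn -0.001 F [-0.38 -0.8  -0.19] T [0.019 0.043 0.08 ] w 18.8
```

arm_command:
  commands: [0, 0, 0, -1, 0, 0, 0, 0, -0.7, 0, 0, 0, 0, -0.7, 0, 0, 0, 0, 0, 0]

```text
clock: 10.1
eef_pos: [617.9, 150.6, 178.4]
orientation: [[0.983, -0.183, 0.0], [-0.183, -0.983, 0.0], [0.0, -0.0, -1.0]]
force: [0.1, -0.5, -0.6]
gripper_width: 19.2
```

arm_command:
  commands: [0, 0, 0, -1, 0, 0, 0, 0, 0, 0]

```text
clock: 10.3
eef_pos: [618.0, 150.7, 179.4]
orientation: [[0.983, -0.183, 0.0], [-0.183, -0.983, 0.0], [0.0, -0.0, -1.0]]
force: [-0.1, -0.7, -0.9]
gripper_width: 19.3
```

arm_command:
  commands: [0, 0, 0, -1, 0, 0, 0, 0, 0, 0]

```text
clock: 10.5
eef_pos: [618.0, 150.7, 180.4]
orientation: [[0.983, -0.183, 0.0], [-0.183, -0.983, 0.0], [0.0, -0.0, -1.0]]
force: [-0.2, -0.6, -1.4]
gripper_width: 19.0
```

arm_command:
  commands: [0, 0, 0, -1, 0, 0, 0, 0, 0, 0]

```text
clock: 10.7
eef_pos: [617.9, 150.6, 181.3]
orientation: [[0.983, -0.183, -0.0], [-0.183, -0.983, -0.0], [-0.0, 0.0, -1.0]]
force: [-0.7, -0.1, -2.8]
gripper_width: 18.9
```

arm_command:
  commands: [0, 0, 0, -1, 0, 0, 0, 0, 0, 0]

```text
clock: 10.9
eef_pos: [617.8, 150.6, 182.1]
orientation: [[0.983, -0.183, -0.0], [-0.183, -0.983, -0.0], [-0.0, 0.0, -1.0]]
force: [0.3, -0.2, -6.0]
gripper_width: 19.1
```

arm_command:
  commands: [0, 0, 0, -1, 0, 0, 0, 0, 0, 0]

```text
clock: 11.1
eef_pos: [617.8, 150.6, 183.2]
orientation: [[0.983, -0.183, -0.0], [-0.183, -0.983, -0.0], [-0.0, 0.0, -1.0]]
force: [-0.7, 0.4, -7.3]
gripper_width: 19.1
```

arm_command:
  commands: [0, 0, 0, -1, 0, 0, 0, 0, 0, 0]

```text
clock: 11.3
eef_pos: [617.9, 150.6, 184.3]
orientation: [[0.983, -0.183, -0.0], [-0.183, -0.983, -0.0], [-0.0, 0.0, -1.0]]
force: [0.1, -0.5, -7.6]
gripper_width: 19.1
```

arm_command:
  commands: [0, 0, 0, -0.7, 0, 0, 0, 0, 0, 0]

```text
clock: 11.5
eef_pos: [617.8, 150.7, 185.0]
orientation: [[0.983, -0.183, -0.0], [-0.183, -0.983, 0.0], [-0.0, 0.0, -1.0]]
force: [-1.0, -1.2, -7.8]
gripper_width: 19.3
```

arm_command:
  commands: [0, 0, 0, -0.7, 0, 0, 0, 0, 0, 0]

```text
clock: 11.7
eef_pos: [617.8, 150.7, 185.7]
orientation: [[0.983, -0.183, -0.0], [-0.183, -0.983, 0.0], [-0.0, 0.0, -1.0]]
force: [-1.2, -0.4, -8.3]
gripper_width: 19.1
```

arm_command:
  commands: [0, 0, 0, -0.5, 0, 0, 0, 0, 0, 0]

```text
clock: 11.9
eef_pos: [617.8, 150.7, 186.2]
orientation: [[0.983, -0.183, -0.0], [-0.183, -0.983, 0.0], [-0.0, 0.0, -1.0]]
force: [-1.1, 0.4, -7.3]
gripper_width: 19.1
```

arm_command:
  commands: [0, 0, 0, -0.5, 0, 0, 0, 0, 0, 0]

```text
clock: 12.1
eef_pos: [617.9, 150.7, 186.8]
orientation: [[0.983, -0.183, -0.0], [-0.183, -0.983, 0.0], [-0.0, -0.0, -1.0]]
force: [-1.6, 0.2, -7.5]
gripper_width: 19.2
```

arm_command:
  commands: [0, 0, 0, -0.5, 0, 0, 0, 0, 0, 0]

```text
clock: 12.3
eef_pos: [618.5, 150.8, 187.9]
orientation: [[0.983, -0.183, 0.002], [-0.183, -0.983, 0.0], [0.001, -0.001, -1.0]]
force: [0.5, -0.6, -0.1]
gripper_width: 19.2
```

arm_command:
  commands: [0, 0, 0, -0.5, 0, 0, 0, 0, 0, 0]

```text
clock: 12.5
eef_pos: [618.3, 150.7, 188.1]
orientation: [[0.983, -0.183, 0.001], [-0.183, -0.983, 0.0], [0.001, -0.001, -1.0]]
force: [0.4, 0.0, -3.1]
gripper_width: 19.2
```

arm_command:
  commands: [0, 0, 0, -0.5, 0, 0, 0, 0, 0, 0]

```text
clock: 12.7
eef_pos: [618.1, 150.7, 188.3]
orientation: [[0.983, -0.183, 0.0], [-0.183, -0.983, 0.0], [0.0, -0.0, -1.0]]
force: [1.0, 0.3, -2.4]
gripper_width: 19.0
```

arm_command:
  commands: [0, 0, 0, 1, 0, 0, 0, 0, 1, 0, 0, 0, 0, 0, 0, 0, 0, 0, 0, 0]

```text
clock: 13.1
eef_pos: [617.9, 150.7, 186.2]
orientation: [[0.983, -0.183, -0.0], [-0.183, -0.983, -0.0], [-0.0, 0.0, -1.0]]
force: [0.1, -0.2, -0.9]
gripper_width: 19.1
```

arm_command:
  commands: [0, 0, 0, 1, 0, 0, 0, 0, 1, 0, 0, 0, 0, 0, 0, 0, 0, 0, 0, 0]

```text
clock: 13.5
eef_pos: [617.9, 150.6, 184.2]
orientation: [[0.983, -0.183, -0.0], [-0.183, -0.983, -0.0], [-0.0, 0.0, -1.0]]
force: [-0.0, 0.2, -0.3]
gripper_width: 18.8
```

```bash
python3 goal.py 38 -4 38; python3 - <<'E'
from h import *
m,im=save('wrist','w4'); save('side','s4')
m2,s=load('s4'); a=cv2.resize(s[285:365,175:275],(500,400),interpolation=cv2.INTER_CUBIC)
u,v=proj(m,(621,157,45),True); print(u,v); u,v=int(u),int(v)
b=cv2.resize(im[v-45:v+5,u-45:u+5],(300,300)) if v>50 else im[:300,:300]
b=np.vstack([b,np.zeros((100,300,3),np.uint8)]); show(np.hstack([a,b]),'c4')
E
```

```text
clock 13.5 tip hub [38.13  8.07 38.57] shift tool [-0.12 12.07  0.57] turn -0.001 F [-0.05  0.21 -0.31] T [ 0.036 -0.003  0.05 ] w 18.8
313.73063811376744 253.40722288113787
```

View pics/c4.png

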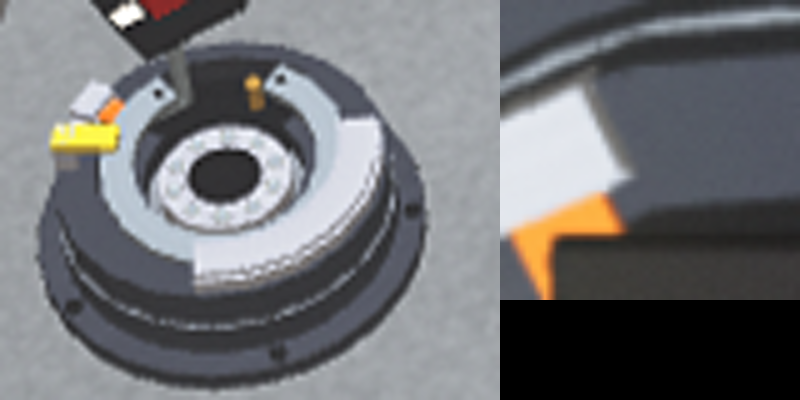

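The load peaked near 8 N, dropped at the snap, and is back to baseline. The side view shows the ring end raised over the orange tab. Next I back the hook out below it.

arm_command:
  commands: [0, 0, 0, 2, 0, 0, 0, 0, 1, 0, 0, 0, 3, 0, 0, 0, 0, 4, 0, 0, 0, 0, 4, 0, 0, 0, 0, 2, 0, 0, 0, 0, 0, 0, 0]

```text
clock: 14.3
eef_pos: [615.6, 137.4, 181.3]
orientation: [[0.983, -0.184, 0.0], [-0.184, -0.983, -0.0], [0.0, 0.0, -1.0]]
force: [-0.1, 0.5, -0.9]
gripper_width: 18.9
```

```bash
python3 goal.py 37.5 -5 38
```

```text
clock 14.3 tip hub [38.28 -5.42 35.68] shift tool [-0.78 -0.42 -2.32] turn -0.0016 F [-0.09  0.53 -0.88] T [ 0.027 -0.006 -0.018] w 18.9
```

arm_command:
  commands: [0, -0.8, 0, -2, 0, 0, 0, 0, -4, 0, 0, 0, 0, -6, 0, 0, 0, 0, -10, 0, 0, 0, 0, -20, 0, 0, 0, 0, -25, 0, 0, 0, 0, -17, 0, 0, 0, 0, 0, 0]

```text
clock: 15.1
eef_pos: [615.6, 138.4, 268.4]
orientation: [[0.983, -0.183, 0.004], [-0.183, -0.983, 0.001], [0.004, -0.002, -1.0]]
force: [0.8, -0.1, -0.7]
gripper_width: 19.2
```

```bash
python3 - <<'E'
from h import *
s=sense();R=np.array(s['orientation']);print(s['clock'],s['force'],R.T@(np.array([531.8,-124.3,0])-s['eef_pos']),np.degrees(np.arctan2(R[1,0],R[0,0])))
m,im=save('side','s5')
show(im,'s5',(175,285,275,365),5)
E
```

```text
15.1 [ 0.78565297 -0.05050846 -0.65714353] [-35.29814173 274.08375466 267.75228276] -10.565113654886986
```

View pics/s5.png

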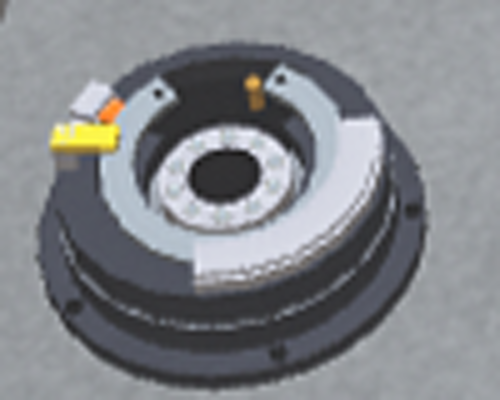

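The free end's hole is at (158,92) in this crop. I'll check its height against the seated position.

```bash
python3 - <<'E'
from h import *
w,_=load('w1'); s,im=load('s5'); s0,i0=load('side0')
p=at(w,150+345.5/4-.5,71+138.5/4-.5,41,True)
for z in(41,46,51,53): print(z,np.round(proj(s,(p[0],p[1],z)),1))
def dark(i):
    g=i[298:312,198:214].astype(float).sum(2); g=g[2:-2]; return g.astype(int)
print('obs',175+158/5,285+92/5)
d=cv2.absdiff(im,i0)[285:365,175:275].sum(2); ys,xs=np.where(d>60); print(len(xs),xs.min(),xs.max(),ys.min(),ys.max())
a=np.hstack([cv2.resize(q[290:320,185:235],(400,240),interpolation=cv2.INTER_CUBIC) for q in(i0,im)]); show(a,'cmp')
E
```

```text
41 [205.6 306.3]
46 [205.3 304.6]
51 [204.9 302.8]
53 [204.8 302.1]
obs 206.6 303.4
264 19 72 12 50
```

View pics/cmp.png

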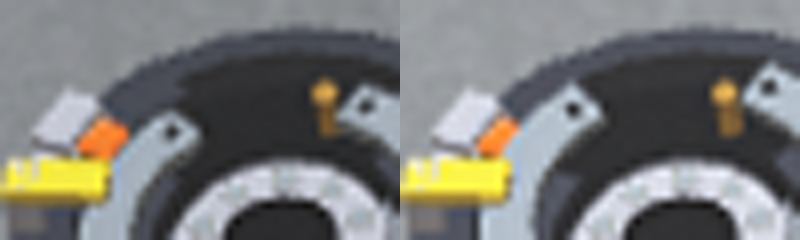

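Before and after: the hole moved up about 2.75 px, roughly 8 mm, and the ring end now covers the tab, so it is propped. Returning the pick.

arm_command:
  commands: [0, -5, 30, 0, 0, 0, -5, 45, 0, 0, 0, -5, 45, 0, 0, 0, -5, 45, 0, 0, 0, -5, 45, 0, 0, 0, -5, 40, 0, 0, 0, -5.3, 24, 0, 0, 0, 0, 0, 0, 0]

```text
clock: 15.95
eef_pos: [528.2, -128.5, 264.6]
orientation: [[0.982, -0.188, -0.002], [-0.188, -0.982, -0.001], [-0.001, 0.001, -1.0]]
force: [-0.0, 0.5, -1.5]
gripper_width: 19.2
```

arm_command:
  commands: [0, 0, 0, 0, 0.1, 0, 0, 0, 0, 0.09, 0, 0, 0, 0, 0, 0, 0, 0, 0, 0]

```text
clock: 16.35
eef_pos: [529.9, -124.3, 264.9]
orientation: [[0.932, -0.362, -0.0], [-0.362, -0.932, 0.0], [-0.001, 0.0, -1.0]]
force: [-0.3, 0.6, -0.7]
gripper_width: 19.3
```

```bash
cat > st.py <<'E'
from h import *
s=sense();R=np.array(s['orientation']);print(s['clock'],s['force'],(R.T@(np.array([531.9,-124.2,160.6])-s['eef_pos'])).round(2),np.degrees(np.arctan2(R[1,0],R[0,0]))+21.5)
E
python3 st.py
```

```text
16.35 [-0.25064584  0.60769739 -0.74010365] [  1.88  -0.78 104.29] 0.26324226130788375
```

arm_command:
  commands: [0, 1.9, -0.8, 0, 0.005, 0, 0, 0, 20, 0, 0, 0, 0, 15, 0, 0, 0, 0, 0, 0, 0, 0, 0, 0, 0]

```text
clock: 16.85
eef_pos: [532.1, -124.8, 230.5]
orientation: [[0.929, -0.369, -0.0], [-0.369, -0.929, 0.0], [-0.0, -0.0, -1.0]]
force: [0.7, 0.2, -0.4]
gripper_width: 19.0
```

```bash
python3 st.py
```

```text
16.85 [ 0.69785922  0.219866   -0.36922   ] [-0.37 -0.43 69.85] -0.1846622743992654
```

arm_command:
  commands: [0, -0.3, -0.3, 10, 0, 0, 0, 0, 8, 0, 0, 0, 0, 8, 0, 0, 0, 0, 8, 0, 0, 0, 0, 0, 0]

```text
clock: 17.35
eef_pos: [531.3, -124.3, 195.0]
orientation: [[0.929, -0.37, -0.002], [-0.37, -0.929, 0.0], [-0.002, 0.0, -1.0]]
force: [-1.3, 0.6, -0.7]
gripper_width: 19.2
```

```bash
python3 st.py
```

```text
17.35 [-1.30499638  0.62086718 -0.691593  ] [ 0.6  -0.36 34.37] -0.22009090498339035
```

arm_command:
  commands: [0, 0.3, -0.3, 12, 0, 0, 0, 0, 10, 0, 0, 0, 0, 6, 0, 0, 0, 0, 3, 0, 0, 0, 0, 1.5, 0, 0, 0, 0, 0, 0, 0, 0, 0, 0, 0]

```text
clock: 18.05
eef_pos: [532.3, -124.3, 164.0]
orientation: [[0.929, -0.37, 0.0], [-0.37, -0.929, -0.0], [0.0, -0.0, -1.0]]
force: [-0.4, -0.8, -1.7]
gripper_width: 19.4
```

```bash
python3 st.py
```

```text
18.05 [-0.40703426 -0.79283938 -1.7233337 ] [-0.38  0.04  3.37] -0.22800991042382535
```

arm_command:
  commands: [0, 0, 0, 1.5, 0, 0, 0, 0, 1, 0, 0, 0, 0, 0.5, 0, 0, 0, 0, 0, 0]

```text
clock: 18.45
eef_pos: [532.1, -124.3, 160.7]
orientation: [[0.929, -0.37, -0.0], [-0.37, -0.929, 0.0], [-0.0, -0.0, -1.0]]
force: [0.6, 0.3, -0.3]
gripper_width: 19.0
```

arm_command:
  commands: [0, 0, 0, 0.5, 0, 0, 0, 0, 0, 0]

```text
clock: 18.65
eef_pos: [532.1, -124.2, 160.6]
orientation: [[0.929, -0.37, 0.0], [-0.37, -0.929, -0.0], [0.0, 0.0, -1.0]]
force: [-3.7, 0.5, 7.7]
gripper_width: 19.0
```

Seated: contact at the original height. Releasing.

arm_command:
  commands: [0.3, 0, 0, 0, 0, 0.6, 0, 0, 0, 0, 1, 0, 0, 0, 0, 1, 0, 0, 0, 0, 1, 0, 0, 0, 0, 1, 0, 0, 0, 0, 1, 0, 0, -10, 0, 1, 0, 0, -25, 0]

```text
clock: 19.45
eef_pos: [531.4, -124.1, 194.7]
orientation: [[0.929, -0.37, -0.003], [-0.37, -0.929, 0.001], [-0.003, 0.001, -1.0]]
force: [0.2, 0.2, 0.7]
gripper_width: 85.1
```

arm_command:
  commands: [1, 0, 0, -40, 0, 1, 0, 0, -40, 0, 1, -28, 0, 0, 0, 1, 0, 0, 0, 0, 1, 0, 0, 0, 0]

```text
clock: 19.95
eef_pos: [506.0, -113.9, 276.0]
orientation: [[0.929, -0.37, 0.001], [-0.37, -0.929, -0.0], [0.001, -0.0, -1.0]]
force: [1.2, -0.4, 1.3]
gripper_width: 85.3
```

```bash
python3 - <<'E'
from h import *
m,im=save('wrist','w6'); m2,s=save('side','s6')
u,v=map(int,proj(m,(531.5,-124.5,134),True)); print(u,v,sense()['eef_pos'],sense()['gripper_width'])
x0,y0=u-75,v-75; print(x0,y0)
a=cv2.resize(im[y0:y0+150,x0:x0+150],(400,400)); b=cv2.resize(s[285:365,175:255],(400,400),interpolation=cv2.INTER_CUBIC)
show(np.hstack([a,b]),'f6')
E
```

```text
326 210 [ 506.4445827  -114.05777797  275.26690415] 85.67126836572126
251 135
```

View pics/f6.png

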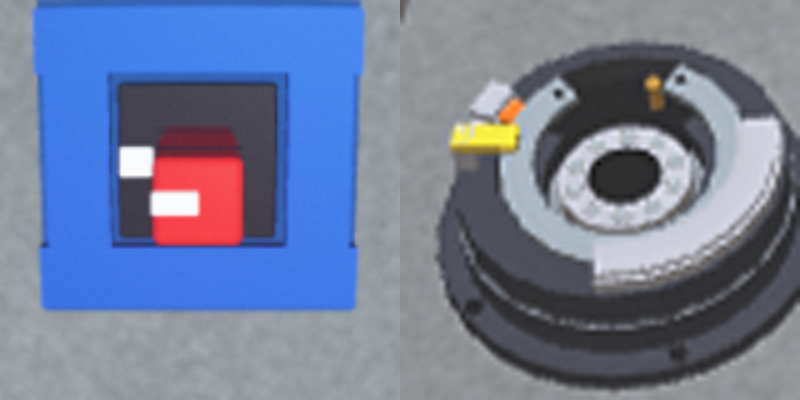

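The guard sits in the recess with the handle upright (left panel), and the ring end is still propped over the tab (right panel, hole at (558,93)). Handing in.

```bash
python3 -c "
from h import *
print(ctrl.finish_job())"
```

```text
the job is handed in; nothing more can be done
None
```

The ring's free end is propped on the orange tab and the pick is back in its stand. I handed the job in at about 20 s of the 64 s allowed; the hand-in gives no verdict.

- **Lift:** I felt the pocket floor at about 2.7 N, slid the hook about 8 mm past the hub's nominal end position and raised the end. The wrist load rose to about 8 N, then fell at the snap, about 9.4 mm above the seated height. I lifted about 1 mm more and stopped; the load was then about 2 to 3 N, with no rise that would suggest the stop bar.
- **Ring check:** Before-and-after side views show the free end about 8 mm higher than seated and lying over the tab. It had not moved in the last picture. I did not measure how far the ring sits from the hub's centre or its tilt.
- **Pick check:** It touched down at the height it was grasped from. The last wrist view shows the guard inside the recess and the handle upright. The gripper is open, raised and touching nothing.

I saw no failed or disagreeing checks. Position fits were good to about 1 mm, except for one point on the ring's outer edge and one on the pin-side ring end (2 to 4 mm off), which the fit gave less weight. I did not check the jar, bearing or carton again afterwards, but the arm did not go near them.

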